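# Clamp a double-bass bridge in its drilling jig

## Robot

A 6-joint arm with a two-finger parallel gripper is mounted at the origin on the work surface. World frame = base frame: x ahead of the robot, y to its left, z up, the work surface at z = 0. Lengths are in m, angles in rad, forces in N, time in s.
With the tool pointing down it reaches from about 0.3 to 0.775 m from the base axis. Payload 14.6 kg.
Tool frame: the origin (TCP) lies on the centre line of the jaws, within the pads' length; the fingertips stand 25 mm ahead of it and the grasp point (between the pads) lies 6 mm ahead of it (ctrl.tip_reach is the distance from the TCP to the fingertips, in m); z points along the fingers, y is the line along which they close (so a half turn about z gives the same grasp; the last joint's range is limited). The gripper opens to 94 mm and grips with 3 to 60 N. Pads are 16 mm wide; open, the fingers measure 119 mm over their backs; the gripper's body (75 mm by 177 mm) begins 78 mm behind the grasp point.
Start: joints at [-1.378, 0.3, 1.521, -0, 1.321, -0.067], TCP at [0.141, -0.532, 0.23] pointing down, gripper open.
Joint ranges: [-3.03, 3.03], [-0.79, 2.21], [0.23, 2.52], [-1.04, 4.18], [0, 3.07], [-2.55, 2.55]. Speed limits (rad/s): [2.22, 2.22, 2.57, 3.14, 3.14, 3.14].

## Interface

Orientations are given as [roll, pitch, yaw] about the fixed x, y, z axes, in that order (R = Rz(yaw) Ry(pitch) Rx(roll)).
In Python, from station import ctrl gives the robot as it stands. The module is installed in compiled form; this text tells all that it offers.
- The arm moves only by the tool apply_moves, never from a script. Its argument "deltas" is a list of rows, each a list of 7 numbers: the closure in counts, from 0 (fully open) to 255 (shut), then the shift along the world's x, y, z in cm, then the turn, a rotation vector about the world's x, y, z in rad. In form: [[jaw, tx, ty, tz, ax, ay, az], ...]. A call has 1 to 10 rows; each row shifts and turns the commanded pose from where the row before left it; what a row does not reach is not made up. A row lasts 1/10 s, in which the tool goes at most 50 mm and 8.59 degrees, less where a joint would pass 70% of its speed; a pose out of reach is approached as far as the arm can. A call with a gripper value outside its range is refused whole. The fingers move at their own pace and stop on an object; "grip_force" is the grip in N (left out, the last holds). Time passes only in rows, so rows that do not move let the fingers close. It gives the time, the measured TCP pose, the force, the opening and the grip force at its end, in the units of the state.
- ctrl.get_obs(): the state, without advancing time (a new reading comes with each control period).
- ctrl.camera(name): name is "side" or "top"; returns a dict with "img" (420x560x3 uint8, red, green, blue), "K" (3x3 intrinsics, pixels), "pose" (4x4, takes a point from camera to world coordinates). Camera axes: x right, y up, looking along -z (the intrinsics and any distortion apply to the point x, -y, -z); pixel columns grow to the right and rows downward; lengths in m; the calibration is good to about 2 mm. A picture is of the moment at which its call begins. There is no depth.
- ctrl.hand_in(): hands the job in; it is judged then, once.
The state is a dict: "time_s": time; "qpos": joint angles; "joint_vel": joint speeds; "tau": joint torques, N m; "ee_pos": TCP position; "eef_rot": TCP orientation; "force": force on the tool from outside, world axes, zero at the start; "moment": the same for the moment, N m; "grip_width": finger opening in m; "grip_force": force on a finger pad.
Only numpy, scipy, OpenCV 4.12 (cv2) and the standard library are available. Lean on these libraries where they do the work, as an engineer would, in place of code of your own. Each camera call takes 0.05 s, during which the arm holds its last target. There are 200 camera calls.

## Task

The double-bass bridge lies loose on the drilling jig. Push it home, with both its feet flat against the tall dark foot fence and the outer side of the foot nearer the clamp against the low dark side rail, and then flip the red cam lever over its high point until it snaps closed, so that the hold-down clamps the bridge in that place. Leave the two brass planes and the caliper where they are.

Things in the scene. Friction and masses are not known exactly. Their poses are not given: they have to be found in the camera images.
- jig: Drilling jig, fixed to the bench: grey laminated board, x = -140 to 145, y = -130 to 215 mm in its own frame, top at z = 18 mm. Origin on the bench surface under the board; x points to the foot fence, y to the side rail and clamp, z up. The other entries give places in this frame ('jig x' etc.).
- fence_face (a point): Middle of the foot fence's face at board level: jig x = 100, y = 15, z = 18 mm. The fence is a dark wood bar along jig y, from y = -80 to 110 mm, its face looking to jig -x, 36 mm thick, top at z = 52 mm.
- rail_face (a point): Middle of the side rail's face at board level: jig x = 56, y = 85, z = 18 mm. The rail is a dark wood strip along jig x, from x = 17 to 95 mm, its face looking to jig -y, 18 mm thick, top at z = 33 mm.
- bridge: Pale maple double-bass bridge lying flat and loose on the jig board, 22 mm thick (upper side at z = 40 mm), about 0.26 kg; slides with 1 to 3 N. Origin at the centre of its underside, x towards the feet: soles at x = 82.5, top edge at x = -82.5 mm (flat for y = -20 to 20), waist hollow, x = -25 to 8, 72 mm wide there. Seated: origin at jig x = 17.5, y = 10 mm, axes parallel to the jig's.
- foot_left (a point): Outer corner of the bridge's left foot, on the sole, half-way up the thickness (bridge x = 82.5, y = 75 mm). Each foot is 45 mm wide (bridge y = 30 to 75 or -30 to -75), its outer side straight from bridge x = 62 to 82.5 mm. Seated: at jig x = 100, y = 85 mm.
- foot_right (a point): Outer corner of the bridge's right foot, on the sole, half-way up the thickness (bridge x = 82.5, y = -75 mm). Seated: at jig x = 100, y = -65 mm.
- cam_lever (a joint): Cam lever's angle, rad, about a pin along jig x. 0: open, handle up, leaning 0.35 rad from vertical towards the work (jig -y). Grows as it swings over and down outwards (jig +y). High point at about 1.4; past it the spring snaps it to its stop at 1.80, handle 0.12 rad above level. Released before, it springs back. Takes 4 to 9 N across the handle 100 mm from the pin.
- cam_pin (a point): Centre of the pin on which the cam lever turns: jig x = 15, y = 125, z = 92 mm.
- lever_end (a point): Free end of the cam lever, on its centre line, 122 mm from the pin. The red handle fills the last 76 mm; it is 24 mm wide (along jig x) and 14 mm thick.
- hold_pad: Black rubber pad, 26 mm across, under the end of the hold-down strap; origin at its lower face's centre, jig x = 15, y = 20 mm. Open it hovers 6 mm above the bridge, closed it presses with about 19 N. The steel strap, 34 mm wide, top 72 to 89 mm above the bench, runs along jig y from y = 0 to 198 mm; the nut on top of it over the pad reaches z = 95 mm.
- small_plane: Brass finger plane on the bench, 62 x 28 x 28 mm, loose; origin at the centre of its sole. To be left alone.
- large_plane: Brass thumb plane on the bench, 82 x 36 x 34 mm, loose; origin at the centre of its sole. To be left alone.
- caliper: Steel slide caliper lying flat on the bench, 200 mm long, up to 62 mm wide at the jaws, 7 mm thick, loose; origin at the middle of its beam. To be left alone.
Mind the look-alikes: they are no part of the job. Of the things like the bridge, leave any that is turquoise; of the rest the larger one is meant.

How it is judged:
On the way, in this order (a step that is already met when the one before it is completed fails the run):
1. the bridge is home against fence and rail while the lever is still open (x of each of foot_left, foot_right in the frame of jig above 0.0975 m and y of foot_left in the frame of jig above 0.0825 m and value of joint cam_lever below 0.4 rad), for 0.2 s.
2. the cam lever is over its high point and closed (value of joint cam_lever above 1.7 rad), for 0.2 s.
At the end, for the whole second after the job is handed in: Both feet of the bridge within 2.5 mm of the foot fence, the left foot's side within 2.5 mm of the side rail, the bridge flat and at rest, the cam lever closed (joint above 1.7 rad) and the pad pressing on the bridge with more than 5 N (x of each of foot_left, foot_right in the frame of jig above 0.0975 m and y of foot_left in the frame of jig above 0.0825 m and angle between bridge's own z axis and vertical below 0.05 rad and value of joint cam_lever above 1.7 rad and contact force between hold_pad and bridge above 5 N and linear speed of bridge below 0.01 m/s); the robot touches nothing.
It fails at once if a plane or the caliper is moved by more than 20 mm (distance of any of small_plane, large_plane, caliper from where it was at the start of the episode above 0.02 m).
It also fails if it takes over 67 s, if anything falls off the work surface, if the arm or the gripper's body presses on something with over 40 N, if the wrist force passes 120 N, or if a joint passes its speed limit or range.

## Working session

There is one attempt and no reset: what is moved stays moved. The work goes in short steps, Python scripts to look and compute and a tool call to move; the robot and the scene stay as the last step left them, time stands still between calls to the robot, and variables do not carry over. Pictures are saved under pics/ and viewed, at most 10 in all, crops included, and the job is handed in when it is done.

Besides the shell and the picture viewer there is one more tool, called after "Request:" as a command line: name --pt "numbers of a row" for each row, then --argument value for the rest. apply_moves: Moves the arm, as the interface text tells. Its arguments: {"type":"object","properties":{"deltas":{"type":"array"},"grip_force":{"type":"number"}},"required":["deltas"]}

```bash
mkdir -p pics; python3 - <<'E'
from station import ctrl
import cv2,numpy as np
for n in("top","side"):
    c=ctrl.camera(n);cv2.imwrite(f"pics/{n}0.png",c["img"][:,:,::-1]);np.savez(f"{n}0.npz",**{k:c[k] for k in("img","K","pose")})
    print(n,c.keys(),c["K"].round(1).tolist(),c["pose"].round(4).tolist())
print(ctrl.get_obs(),ctrl.tip_reach)
E
```

```text
top dict_keys(['img', 'K', 'pose']) [[434.6, 0.0, 277.5], [0.0, 434.6, 216.6], [0.0, 0.0, 1.0]] [[-0.0085, 0.9992, -0.038, 0.4843], [-0.9998, -0.0093, -0.0201, -0.0667], [-0.0204, 0.0378, 0.9991, 1.2445], [0.0, 0.0, 0.0, 1.0]]
side dict_keys(['img', 'K', 'pose']) [[536.3, 0.0, 282.6], [0.0, 536.3, 206.9], [0.0, 0.0, 1.0]] [[0.9096, 0.3205, -0.2642, 0.1455], [-0.415, 0.6745, -0.6105, -0.9473], [-0.0174, 0.665, 0.7466, 1.2166], [0.0, 0.0, 0.0, 1.0]]
{'time_s': 0.1, 'qpos': array([-1.37762260e+00,  3.00394339e-01,  1.52147919e+00,  1.43366037e-06,
        1.32069729e+00, -6.65750343e-02]), 'joint_vel': array([ 0.00017755, -0.00259234, -0.00142342,  0.00038244,  0.00020376,
        0.00060398]), 'tau': array([ 5.63814392e-04, -5.32645798e+01, -3.53283763e+01,  7.08843581e-02,
        2.35017983e-02, -6.86138515e-05]), 'ee_pos': array([ 0.14123422, -0.5313564 ,  0.22997153]), 'eef_rot': array([-3.14061675e+00, -6.64587446e-05,  2.59748377e-01]), 'force': array([ 0.19672761, -0.06682123, -0.16421912]), 'moment': array([-0.03165167,  0.00724775, -0.03532243]), 'grip_force': 0.0, 'grip_width': 0.09424663116227781} 0.025
```

View pics/top0.png

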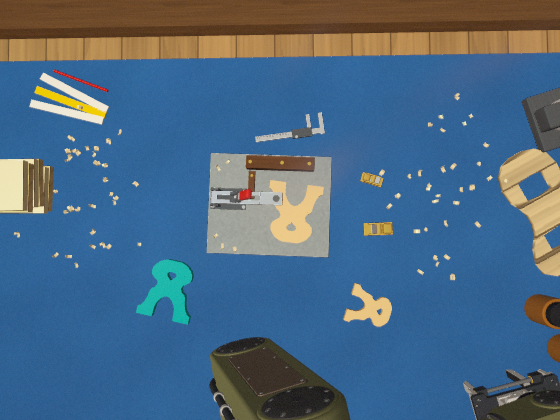

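View pics/side0.png

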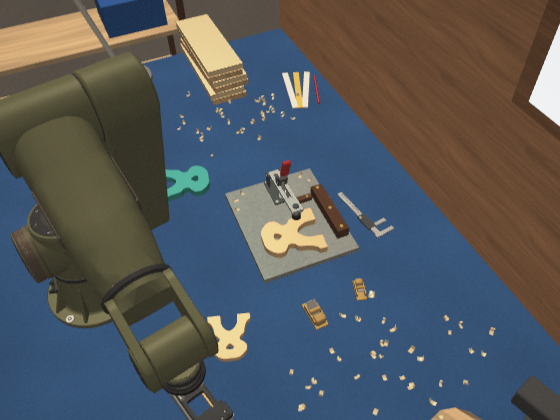

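Candidates: the pale bridge on the jig at top (295,210), the turquoise one at (167,290), and a small pale one on the bench at (370,305). The one on the jig is larger and pale, so I choose it. The fence is at (280,163), the rail at (251,182) and the lever at (245,195).

```bash
cat > h.py <<'E'
import numpy as np,cv2
def load(n): 
    d=np.load(n); return d["img"],d["K"],d["pose"]
def ray(K,P,uv,z):
    uv=np.atleast_2d(np.asarray(uv,float)); d=np.c_[(uv[:,0]-K[0,2])/K[0,0],-(uv[:,1]-K[1,2])/K[1,1],-np.ones(len(uv))]@P[:3,:3].T
    o=P[:3,3]; return o+d*((z-o[2])/d[:,2])[:,None]
def proj(K,P,X):
    c=(np.atleast_2d(X)-P[:3,3])@P[:3,:3]; return np.c_[K[0,0]*c[:,0]/-c[:,2]+K[0,2],K[1,1]*-c[:,1]/-c[:,2]+K[1,2]]
def big(m): return max(cv2.findContours(m.astype(np.uint8),cv2.RETR_EXTERNAL,cv2.CHAIN_APPROX_NONE)[0],key=cv2.contourArea)
E
python3 - <<'E'
from h import *
im,K,P=load("top0.npz")
cv2.imwrite("pics/crop0.png",cv2.resize(im[145:265,200:340,::-1],None,fx=5,fy=5,interpolation=cv2.INTER_CUBIC))
h=cv2.cvtColor(im,cv2.COLOR_RGB2HSV).astype(int)
roi=np.zeros(im.shape[:2],bool);roi[145:265,200:340]=1
nb=roi&~((h[...,0]>95)&(h[...,0]<125)&(h[...,1]>100))
c=big(nb); r=cv2.minAreaRect(c); q=cv2.boxPoints(r); print("board px",q.round(1).tolist()); W=ray(K,P,q,.018); print(W.round(4).tolist(), [np.linalg.norm(W[i]-W[i-1]).round(4) for i in range(4)])
br=roi&(h[...,0]>10)&(h[...,0]<22)&(h[...,1]>60)&(h[...,2]>180)
c=big(br);B=ray(K,P,c[:,0],.04);print(cv2.boundingRect(c),cv2.contourArea(c))
e=np.median(im[br],0);print(e)
hull=cv2.convexHull(B[:,:2].astype(np.float32))
a=cv2.approxPolyDP(hull,.006,True)[:,0];print(a.round(4).tolist())
E
```

```text
board px [[205.89999389648438, 252.5], [209.8000030517578, 151.60000610351562], [331.79998779296875, 156.3000030517578], [328.0, 257.20001220703125]]
[[0.4312, 0.1609, 0.018], [0.718, 0.1492, 0.018], [0.7003, -0.1976, 0.018], [0.4154, -0.1829, 0.018]] [np.float64(0.3442), np.float64(0.287), np.float64(0.3472), np.float64(0.2853)]
(269, 180, 55, 63) 1695.0
[235.  200.  137.5]
[[0.6322000026702881, -0.022600000724196434], [0.4846999943256378, -0.027000000700354576], [0.46230000257492065, -0.054499998688697815], [0.4618000090122223, -0.11259999871253967], [0.4781999886035919, -0.13210000097751617], [0.6110000014305115, -0.1695999950170517]]
```

View pics/crop0.png

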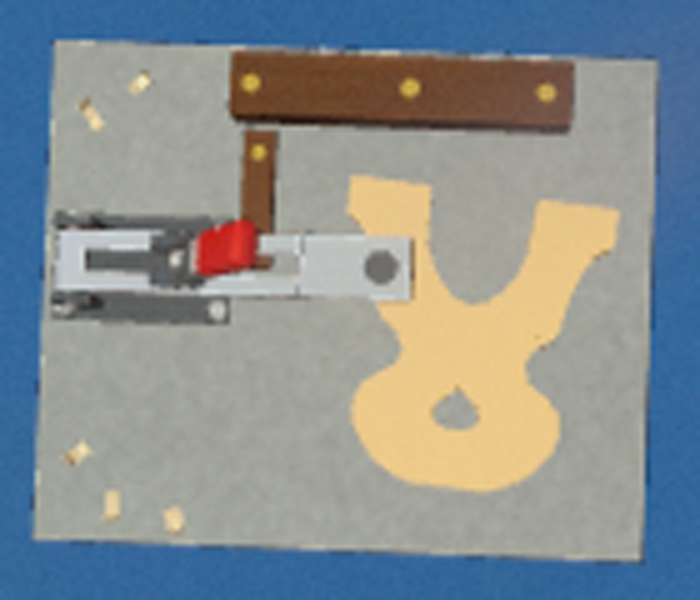

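The crop confirms the choice. The large pale bridge has its left sole corner at crop (352,176) and its right one at (620,210). Next I compute the jig and bridge poses and the grasp on the right foot.

```bash
cat >> h.py <<'E'
def fit(A,B):
    A=np.asarray(A,float)[:,:2];B=np.asarray(B,float)[:,:2];a=A-A.mean(0);b=B-B.mean(0)
    t=np.arctan2((a[:,0]*b[:,1]-a[:,1]*b[:,0]).sum(),(a*b).sum());R=np.array([[np.cos(t),-np.sin(t)],[np.sin(t),np.cos(t)]])
    o=B.mean(0)-R@A.mean(0);return t,o,R,np.linalg.norm(B-(A@R.T+o),axis=1)
E
python3 - <<'E'
from h import *
im,K,P=load("top0.npz")
f=lambda L:(np.array(L,float)+.5)/5-.5+[200,145]
bd=ray(K,P,[[205.9,252.5],[209.8,151.6],[331.8,156.3],[328,257.2]],.018)
fe=ray(K,P,f([[232,52],[574,62],[231,118],[573,130]]),.052)
J=[[-.140,.215],[.145,.215],[.145,-.13],[-.14,-.13]];F=[[.136,.11],[.136,-.08],[.1,.11],[.1,-.08]]
for A,B in((J,bd),(F,fe),(J+F,np.r_[bd,fe])):
    t,o,R,e=fit(A,B);print("jig",t.round(4),o.round(4),e.round(4))
b=ray(K,P,f([[352,175],[431,185],[537,200],[620,210]]),.04)
bt,bo,bR,e=fit([[.0825,.075],[.0825,.03],[.0825,-.03],[.0825,-.075]],b);print("bridge",bt,bo,e.round(4))
print("in jig",R.T@(bo-o),bt-t,"grip",bo+bR@[.070,-.0525])
im,K,P=load("side0.npz")
X=np.c_[np.array([o+R@p for p in ([.1,.11],[.1,-.08])]),[.052]*2]
print("side check fence",proj(K,P,X).round(1).tolist(),"foot",proj(K,P,np.c_[np.array([bo+bR@[.0825,.075],bo+bR@[.0825,-.075]]),[.04,.04]]).round(1).tolist())
cv2.imwrite("pics/s1.png",cv2.resize(im[155:285,220:370,::-1],None,fx=4,fy=4))
E
```

```text
jig -0.0474 [ 0.5617 -0.0599] [0.001  0.0018 0.0009 0.0003]
jig -0.0434 [ 0.5598 -0.061 ] [0.0004 0.0012 0.001  0.0009]
jig -0.0478 [ 0.5607 -0.0602] [0.0002 0.0027 0.0011 0.0008 0.0011 0.0007 0.0022 0.0015]
bridge -0.14272825261956126 [ 0.54103884 -0.08470529] [0.0004 0.0003 0.0008 0.0006]
in jig [-0.01848346 -0.02543954] -0.09489075261230526 grip [ 0.60285924 -0.14662854]
side check fence [[309.8, 186.5], [337.2, 231.8]] foot [[310.0, 207.7], [327.1, 246.6]]
```

View pics/s1.png

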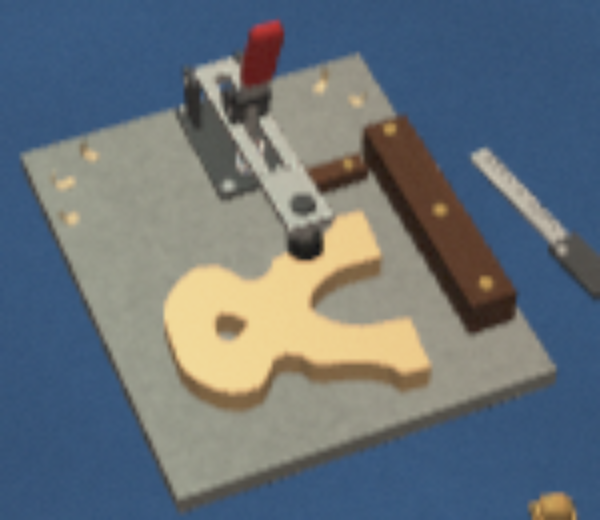

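Request:
apply_moves --pt "0 3.3 2.75 0 0 0 -0.03" --pt "0 3.3 2.75 0 0 0 -0.03" --pt "0 3.3 2.75 0 0 0 -0.03" --pt "0 3.3 2.75 0 0 0 -0.03" --pt "0 3.3 2.75 0 0 0 -0.03" --pt "0 3.3 2.75 0 0 0 -0.03" --pt "0 3.3 2.75 0 0 0 -0.03" --pt "0 3.3 2.75 0 0 0 -0.03" --pt "0 3.3 2.75 0 0 0 -0.03" --pt "0 3.3 2.75 0 0 0 -0.03"

```text
time_s: 1.1
ee_pos: [0.4724, -0.2551, 0.2303]
eef_rot: [-3.141, 0.0, -0.041]
force: [-0.4, -0.6, -0.6]
grip_width: 0.0941
grip_force: 0.0
```

Request:
apply_moves --pt "0 3.3 2.75 0 0 0 -0.03" --pt "0 3.3 2.75 0 0 0 -0.03" --pt "0 3.3 2.75 -2 0 0 -0.03" --pt "0 3.3 2.75 -3 0 0 -0.01" --pt "0 0 0 -3 0 0 0" --pt "0 0 0 -3 0 0 0" --pt "0 0 0 0 0 0 0"

```text
time_s: 1.8
ee_pos: [0.6, -0.147, 0.1174]
eef_rot: [-3.14, 0.007, -0.14]
force: [-0.1, 0.2, -0.3]
grip_width: 0.0936
grip_force: 0.0
```

Request:
apply_moves --pt "0 0.2 0 -2.5 0 0 0" --pt "0 0 0 -2.5 0 0 0" --pt "0 0 0 -1.6 0 0 0" --pt "0 0 0 0 0 0 0" --pt "0 0 0 0 0 0 0"

```text
time_s: 2.3
ee_pos: [0.6043, -0.1481, 0.0571]
eef_rot: [3.141, -0.001, -0.14]
force: [0.8, 0.4, -0.3]
grip_width: 0.0943
grip_force: 0.0
```

Request:
apply_moves --pt "0 0 0 -0.9 0 0 0" --pt "0 0 0 0 0 0 0" --pt "100 0 0 0 0 0 0" --pt "160 0 0 0 0 0 0" --pt "160 0 0 0 0 0 0" --pt "160 0 0 0 0 0 0" --pt "160 0 0 0 0 0 0" --pt "160 0 0 0 0 0 0" --grip_force 12

```text
time_s: 3.1
ee_pos: [0.6038, -0.1476, 0.0469]
eef_rot: [-3.141, 0.0, -0.14]
force: [0.0, 1.7, 0.4]
grip_width: 0.0493
grip_force: 0.9
```

Request:
apply_moves --pt "200 0 0 0 0 0 0" --pt "200 0 0 0 0 0 0" --pt "200 0 0 0 0 0 0" --pt "200 0 0 0 0 0 0"

```text
time_s: 3.5
ee_pos: [0.6038, -0.1477, 0.0469]
eef_rot: [-3.141, -0.0, -0.14]
force: [-0.5, 1.6, 1.5]
grip_width: 0.0487
grip_force: 12.0
```

```bash
python3 - <<'E'
from station import ctrl
import cv2,numpy as np
c=ctrl.camera("side");im=c["img"]
cv2.imwrite("pics/s2.png",cv2.resize(im[155:285,220:370,::-1],None,fx=4,fy=4))
E
```

```text
(no output)
```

View pics/s2.png

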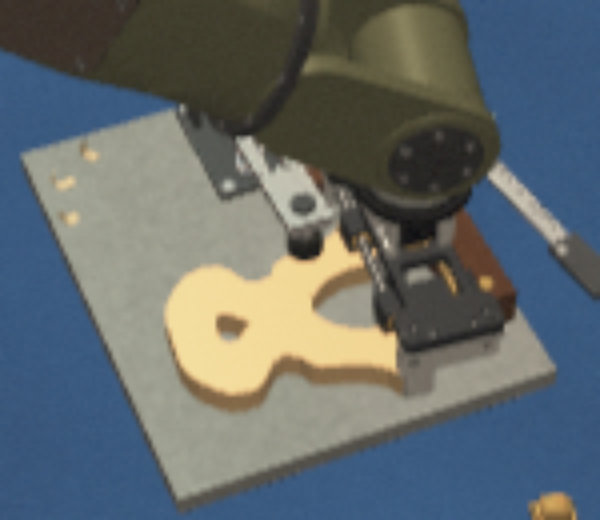

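The gripper holds the right foot: the jaws are at crop (440,320) and the arm is clear of the strap. Now I carry the bridge to about 4 mm short of home.

Request:
apply_moves --pt "200 0.4 0.36 0 0 0 0.01" --pt "200 0.4 0.36 0 0 0 0.01" --pt "200 0.4 0.36 0 0 0 0.01" --pt "200 0.4 0.36 0 0 0 0.01" --pt "200 0.4 0.36 0 0 0 0.01" --pt "200 0.4 0.36 0 0 0 0.01" --pt "200 0.4 0.36 0 0 0 0.01" --pt "200 0.4 0.36 0 0 0 0.01" --pt "200 0.35 0.36 0 0 0 0.01" --pt "200 0.35 0.36 0 0 0 0.005"

```text
time_s: 4.55
ee_pos: [0.6431, -0.1115, 0.0468]
eef_rot: [3.142, -0.0, -0.045]
force: [-2.5, -2.2, 2.8]
grip_width: 0.0481
grip_force: 11.9
```

Request:
apply_moves --pt "200 0 0 0 0 0 0" --pt "200 0 0 0 0 0 0"

```text
time_s: 4.75
ee_pos: [0.6431, -0.1114, 0.0469]
eef_rot: [-3.141, -0.001, -0.045]
force: [0.9, 1.6, 1.0]
grip_width: 0.0483
grip_force: 11.9
```

Now I nudge it toward the fence and watch the force.

Request:
apply_moves --pt "200 0.1 0 0 0 0 0" --pt "200 0.1 0 0 0 0 0" --pt "200 0.1 0 0 0 0 0"

```text
time_s: 5.05
ee_pos: [0.6456, -0.1119, 0.0469]
eef_rot: [3.142, 0.0, -0.045]
force: [-4.0, 0.4, 4.6]
grip_width: 0.0482
grip_force: 11.9
```

Request:
apply_moves --pt "200 0.1 0 0 0 0 0" --pt "200 0 0 0 0 0 0"

```text
time_s: 5.25
ee_pos: [0.6469, -0.1119, 0.0469]
eef_rot: [3.142, -0.0, -0.045]
force: [-2.5, 0.1, 4.7]
grip_width: 0.0481
grip_force: 12.0
```

Request:
apply_moves --pt "200 0.1 0 0 0 0 0" --pt "200 0 0 0 0 0 0"

```text
time_s: 5.45
ee_pos: [0.6478, -0.1119, 0.0469]
eef_rot: [3.141, 0.0, -0.045]
force: [-3.4, 0.5, 4.5]
grip_width: 0.048
grip_force: 12.0
```

Request:
apply_moves --pt "200 0.1 0 0 0 0 0" --pt "200 0 0 0 0 0 0"

```text
time_s: 5.65
ee_pos: [0.6489, -0.1119, 0.0468]
eef_rot: [3.141, -0.0, -0.045]
force: [-3.2, -0.4, 3.6]
grip_width: 0.0449
grip_force: 17.3
```

Request:
apply_moves --pt "200 0.1 0 0 0 0 0" --pt "200 0 0 0 0 0 0"

```text
time_s: 5.85
ee_pos: [0.6491, -0.1119, 0.0468]
eef_rot: [3.142, 0.002, -0.045]
force: [-10.2, 0.2, 8.6]
grip_width: 0.0446
grip_force: 12.1
```

Request:
apply_moves --pt "200 -0.05 0.1 0 0 0 0" --pt "200 0 0.1 0 0 0 0" --pt "200 0 0.1 0 0 0 0" --pt "200 0 0 0 0 0 0"

```text
time_s: 6.25
ee_pos: [0.6491, -0.1095, 0.0468]
eef_rot: [3.141, 0.0, -0.046]
force: [-4.2, -4.8, 4.5]
grip_width: 0.0449
grip_force: 12.0
```

Request:
apply_moves --pt "200 0 0.1 0 0 0 0" --pt "200 0 0 0 0 0 0"

```text
time_s: 6.45
ee_pos: [0.6492, -0.1086, 0.0468]
eef_rot: [3.141, 0.0, -0.046]
force: [-5.0, -4.5, 4.4]
grip_width: 0.0448
grip_force: 12.0
```

Request:
apply_moves --pt "200 0 0.1 0 0 0 0" --pt "200 0 0 0 0 0 0"

```text
time_s: 6.65
ee_pos: [0.6492, -0.1075, 0.0468]
eef_rot: [3.141, -0.0, -0.046]
force: [-2.5, -4.3, 3.1]
grip_width: 0.0445
grip_force: 12.0
```

Request:
apply_moves --pt "200 0 0.1 0 0 0 0" --pt "200 0 0 0 0 0 0"

```text
time_s: 6.85
ee_pos: [0.6492, -0.1065, 0.0468]
eef_rot: [3.141, -0.0, -0.046]
force: [-3.0, -4.9, 3.0]
grip_width: 0.0447
grip_force: 12.0
```

Request:
apply_moves --pt "200 0 0.1 0 0 0 0" --pt "200 0 0 0 0 0 0"

```text
time_s: 7.05
ee_pos: [0.6493, -0.106, 0.0468]
eef_rot: [3.14, -0.0, -0.046]
force: [-2.7, -7.5, 2.9]
grip_width: 0.0451
grip_force: 12.0
```

Request:
apply_moves --pt "200 0 0.07 0 0 0 0" --pt "200 0 0 0 0 0 0"

```text
time_s: 7.25
ee_pos: [0.6493, -0.1059, 0.0468]
eef_rot: [3.139, -0.001, -0.046]
force: [-2.9, -11.3, 1.9]
grip_width: 0.0452
grip_force: 12.0
```

```bash
python3 - <<'E'
from station import ctrl
import cv2,numpy as np
o=[]
for n in("top","side"):
    c=ctrl.camera(n);np.savez(f"{n}1.npz",**{k:c[k] for k in("img","K","pose")});im=c["img"][:,:,::-1]
    o.append(cv2.resize(im[145:265,210:330] if n=="top" else im[155:275,240:360],(400,400),interpolation=cv2.INTER_CUBIC))
cv2.imwrite("pics/p3.png",np.hstack(o))
E
```

```text
(no output)
```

View pics/p3.png

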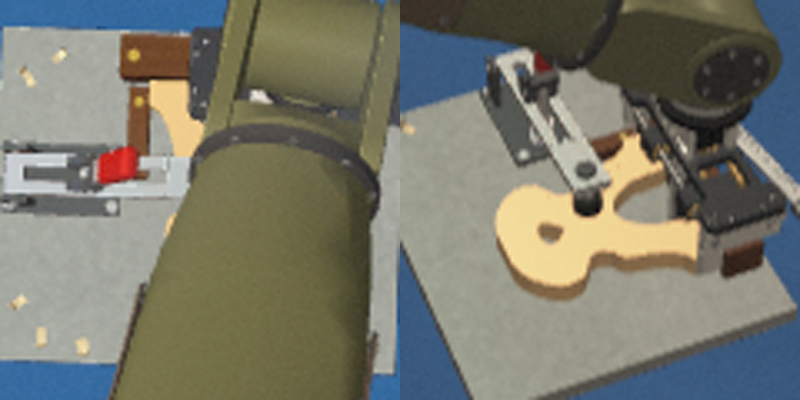

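The right-hand panel shows the left foot at the fence and rail and the right foot in the jaws. The left-hand panel shows the left foot against the rail corner at (150,85). I release and lift clear.

Request:
apply_moves --pt "100 0 0 0 0 0 0" --pt "65 0 0 0 0 0 0" --pt "65 0 0 0 0 0 0" --pt "65 0 0 0 0 0 0" --pt "65 0 0 2 0 0 0" --pt "65 0 0 4 0 0 0" --pt "65 0 0 4 0 0 0" --pt "100 0 0 3 0 0 0" --pt "255 0 0 0 0 0 0"

```text
time_s: 8.25
ee_pos: [0.6508, -0.1042, 0.1819]
eef_rot: [3.14, -0.008, -0.045]
force: [0.9, 0.7, -0.3]
grip_width: 0.0572
grip_force: 0.0
```

Request:
apply_moves --pt "255 -3.4 0.6 0 0 0 0" --pt "255 -3.4 0.6 0 0 0 0" --pt "255 -3.4 0.6 0 0 0 0" --pt "255 -3.4 0.6 0 0 0 0" --pt "255 -3.4 0.6 0 0 0 0" --pt "255 -3 0 0 0 0 0" --pt "255 0 0 0 0 0 0"

```text
time_s: 8.95
ee_pos: [0.4468, -0.0737, 0.1763]
eef_rot: [-3.141, 0.001, -0.045]
force: [0.9, 0.4, -0.2]
grip_width: 0.0019
grip_force: 0.0
```

```bash
python3 - <<'E'
from station import ctrl
import cv2,numpy as np
o=[]
for n in("top","side"):
    c=ctrl.camera(n);np.savez(f"{n}2.npz",**{k:c[k] for k in("img","K","pose")});im=c["img"][:,:,::-1]
    o.append(cv2.resize(im[145:265,210:330] if n=="top" else im[155:275,240:360],(400,400),interpolation=cv2.INTER_CUBIC))
cv2.imwrite("pics/p4.png",np.hstack(o))
print(ctrl.get_obs()["ee_pos"])
E
```

```text
[ 0.44948561 -0.07409529  0.17679186]
```

View pics/p4.png

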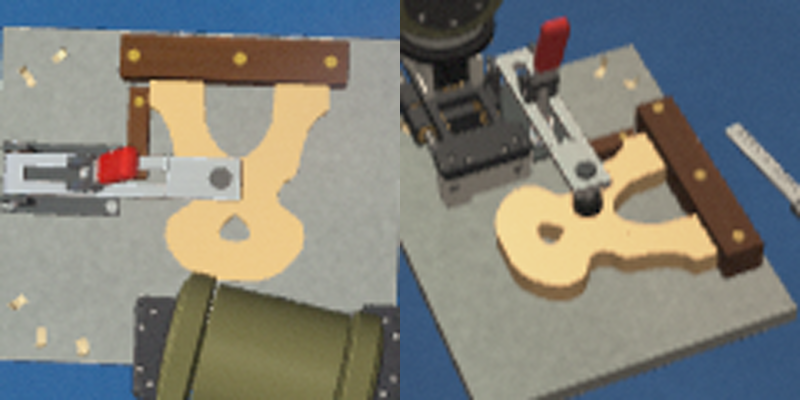

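The bridge looks seated: both feet meet the fence edge (left panel, y≈82) and the left foot touches the rail at (150,90). To make sure, I press the top edge lightly toward the fence.

Request:
apply_moves --pt "255 0 1.5 0 0 0 0" --pt "255 0 1.4 -3 0 0 0" --pt "255 0 0 -4 0 0 0" --pt "255 0 0 -4 0 0 0" --pt "255 0 0 -1.9 0 0 0" --pt "255 1 0 0 0 0 0" --pt "255 1 0 0 0 0 0" --pt "255 1 0 0 0 0 0" --pt "255 0 0 0 0 0 0"

```text
time_s: 9.95
ee_pos: [0.4809, -0.0451, 0.0482]
eef_rot: [3.141, -0.001, -0.045]
force: [-0.4, 0.4, 0.0]
grip_width: 0.0002
grip_force: 0.0
```

Request:
apply_moves --pt "255 0.2 0 0 0 0 0" --pt "255 0.2 0 0 0 0 0" --pt "255 0 0 0 0 0 0"

```text
time_s: 10.25
ee_pos: [0.4834, -0.0451, 0.048]
eef_rot: [3.142, -0.0, -0.045]
force: [-0.3, 0.3, -0.4]
grip_width: 0.0002
grip_force: 0.0
```

Request:
apply_moves --pt "255 0.2 0 0 0 0 0" --pt "255 0.1 0 0 0 0 0" --pt "255 0 0 0 0 0 0"

```text
time_s: 10.55
ee_pos: [0.4863, -0.0451, 0.0478]
eef_rot: [-3.142, -0.0, -0.045]
force: [0.1, 0.3, -0.4]
grip_width: 0.0006
grip_force: 0.0
```

Request:
apply_moves --pt "255 0.15 0 0 0 0 0" --pt "255 0 0 0 0 0 0"

```text
time_s: 10.75
ee_pos: [0.4879, -0.0451, 0.0479]
eef_rot: [3.142, -0.0, -0.045]
force: [-0.2, -0.0, -0.2]
grip_width: 0.0006
grip_force: 0.0
```

Request:
apply_moves --pt "255 0.1 0 0 0 0 0" --pt "255 0 0 0 0 0 0"

```text
time_s: 10.95
ee_pos: [0.4882, -0.045, 0.0477]
eef_rot: [-3.142, 0.002, -0.045]
force: [-5.0, -0.2, 4.2]
grip_width: 0.0005
grip_force: 2.4
```

Request:
apply_moves --pt "255 0.1 0 0 0 0 0" --pt "255 0 0 0 0 0 0"

```text
time_s: 11.15
ee_pos: [0.4883, -0.045, 0.0476]
eef_rot: [-3.141, 0.004, -0.045]
force: [-12.4, -0.7, 10.1]
grip_width: 0.0001
grip_force: 5.9
```

The bridge doesn't move under a 12 N push, so it is seated. I back off, rise, and go to the work side of the lever.

Request:
apply_moves --pt "255 -0.5 0 0 0 0 0" --pt "255 -1.0 0 2 0 0 0" --pt "255 0 0 4.7 0 0 0" --pt "255 0 0 4.7 0 0 0" --pt "255 0 0 4.3 0 0 0" --pt "255 3 0 0 0 0 0" --pt "255 3 1 0 0 0 0" --pt "255 3 1.2 0 0 0 0" --pt "255 1.5 1.2 0 0 0 0" --pt "255 0 0 0 0 0 0"

```text
time_s: 12.15
ee_pos: [0.5807, -0.01, 0.2041]
eef_rot: [-3.141, 0.0, -0.044]
force: [-0.8, 0.3, -0.5]
grip_width: 0.0005
grip_force: 0.0
```

```bash
python3 - <<'E'
from station import ctrl
import cv2,numpy as np
c=ctrl.camera("side");im=c["img"][:,:,::-1]
cv2.imwrite("pics/p5.png",cv2.resize(im[125:275,220:370],(600,600),interpolation=cv2.INTER_CUBIC))
print(ctrl.get_obs()["ee_pos"])
E
```

```text
[ 0.57985505 -0.01068283  0.20421689]
```

View pics/p5.png

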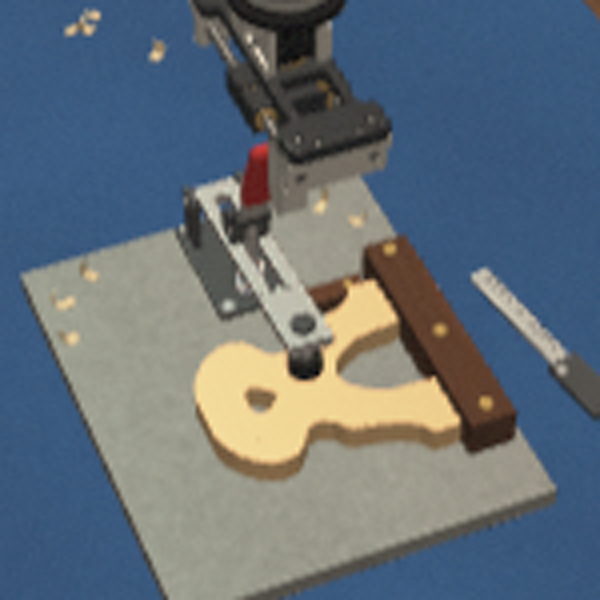

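The bridge is home, with its feet at the fence at crop (400,320) and (460,430). The closed fingers stand on the work side of the red lever at (290,190). Now I push the lever over.

Request:
apply_moves --pt "255 0 1 0 0 0 0" --pt "255 0.05 1 0 0 0 0" --pt "255 0.05 1 0 0 0 0" --pt "255 0.05 1 0 0 0 0"

```text
time_s: 12.6
ee_pos: [0.5812, 0.0294, 0.2054]
eef_rot: [3.141, -0.001, -0.045]
force: [-0.0, -5.3, 3.8]
grip_width: 0.0005
grip_force: 2.5
```

Request:
apply_moves --pt "255 0.05 1 0 0 0 0" --pt "255 0.05 1 0 0 0 0" --pt "255 0.05 1 0 0 0 0" --pt "255 0.05 1 0 0 0 0"

```text
time_s: 13.0
ee_pos: [0.583, 0.0694, 0.2043]
eef_rot: [3.141, 0.001, -0.045]
force: [1.1, -6.6, -3.4]
grip_width: 0.0006
grip_force: 3.1
```

Request:
apply_moves --pt "255 0.05 1 -0.1 0 0 0" --pt "255 0.05 1 -0.2 0 0 0" --pt "255 0.05 1 -0.4 0 0 0" --pt "255 0.05 0.8 -0.6 0 0 0" --pt "255 0.05 0.8 -0.6 0 0 0"

```text
time_s: 13.5
ee_pos: [0.5855, 0.116, 0.1856]
eef_rot: [-3.141, 0.001, -0.045]
force: [-3.4, -2.1, 1.9]
grip_width: 0.0003
grip_force: 2.1
```

Request:
apply_moves --pt "255 0.05 0.6 -0.6 0 0 0" --pt "255 0 0.6 -0.8 0 0 0" --pt "255 0.05 0.6 -0.8 0 0 0" --pt "255 0 0.4 -0.9 0 0 0"

```text
time_s: 13.9
ee_pos: [0.5866, 0.1376, 0.1537]
eef_rot: [-3.141, 0.001, -0.045]
force: [0.3, 0.3, 0.3]
grip_width: 0.0004
grip_force: 0.0
```

Request:
apply_moves --pt "255 0 0.4 -0.9 0 0 0" --pt "255 0 0.3 -0.9 0 0 0" --pt "255 0 0 0 0 0 0"

```text
time_s: 14.2
ee_pos: [0.5866, 0.1441, 0.1357]
eef_rot: [3.141, 0.001, -0.045]
force: [-0.2, -0.3, 0.5]
grip_width: 0.0002
grip_force: 0.0
```

```bash
python3 - <<'E'
from station import ctrl
import cv2,numpy as np
c=ctrl.camera("side");im=c["img"][:,:,::-1]
cv2.imwrite("pics/p6.png",cv2.resize(im[125:275,220:370],(600,600),interpolation=cv2.INTER_CUBIC))
print(ctrl.get_obs()["ee_pos"])
E
```

```text
[0.58666648 0.14399149 0.13618561]
```

View pics/p6.png

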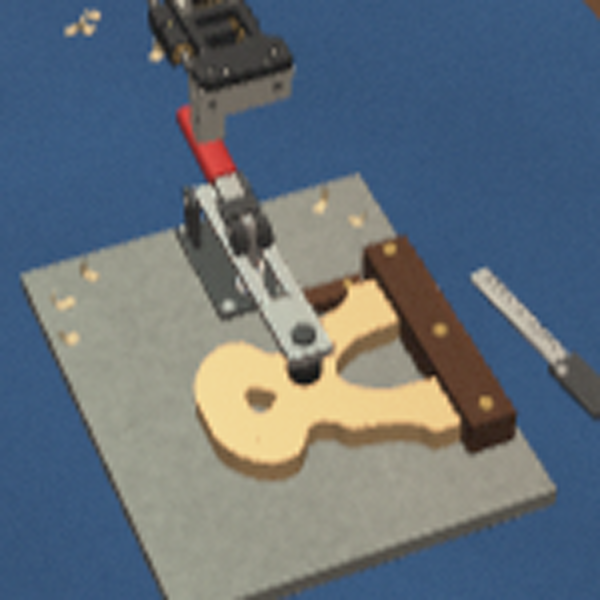

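The lever now lies outward at (205,145) and the force on the fingers has dropped to zero, so it has snapped closed. The pad is on the bridge at (305,370). I lift away and verify.

Request:
apply_moves --pt "255 0 0 2 0 0 0" --pt "255 0 0 4 0 0 0" --pt "255 0 0 4 0 0 0" --pt "255 -4 0 4 0 0 0" --pt "255 -4 0 0 0 0 0" --pt "255 -4 0 0 0 0 0" --pt "255 -4 0 0 0 0 0" --pt "255 0 0 0 0 0 0" --pt "255 0 0 0 0 0 0"

```text
time_s: 15.15
ee_pos: [0.4315, 0.1439, 0.2729]
eef_rot: [-3.141, -0.002, -0.045]
force: [0.4, -0.3, -0.9]
grip_width: 0.0005
grip_force: 0.0
```

```bash
python3 - <<'E'
from station import ctrl
from h import *
o=[]
R=np.array([[.9989,.047],[-.047,.9989]]);oj=np.array([.5607,-.0602])
w=lambda x,y,z:[*(oj+R@[x,y]),z]
for n in("top","side"):
    c=ctrl.camera(n);im=c["img"].copy();i=im.astype(int);m=(i[...,0]>140)&(i[...,1]<70)&(i[...,2]<80);m[:140]=0 if n=="top" else m[:140]
    ys,xs=np.nonzero(m[:300,200:360]);print(n,"red",len(xs),xs.mean()+200,ys.mean())
    for th in(1.4,1.8):
        a=th-.35;print(th,proj(c["K"],c["pose"],w(.015,.125+.084*np.sin(a),.092+.084*np.cos(a))).round(1))
    print("feet",proj(c["K"],c["pose"],[w(.1,.085,.04),w(.1,-.065,.04)]).round(1).tolist())
    im=im[:,:,::-1];o.append(cv2.resize(im[145:265,210:330] if n=="top" else im[155:275,240:360],(400,400),interpolation=cv2.INTER_CUBIC))
cv2.imwrite("pics/p7.png",np.hstack(o));print(ctrl.get_obs()["force"],ctrl.get_obs()["ee_pos"])
E
```

```text
top red 159 208.73584905660377 195.30188679245282
1.4 [[206.9 194.5]]
1.8 [[205.1 195.4]]
feet [[254.6, 168.6], [308.5, 170.5]]
side red 139 285.05755395683457 138.33093525179856
1.4 [[272.  155.6]]
1.8 [[271.1 161.1]]
feet [[313.0, 194.8], [334.7, 230.7]]
[ 1.02052451 -0.29017788 -0.23654661] [0.43222236 0.14385182 0.27228375]
```

View pics/p7.png

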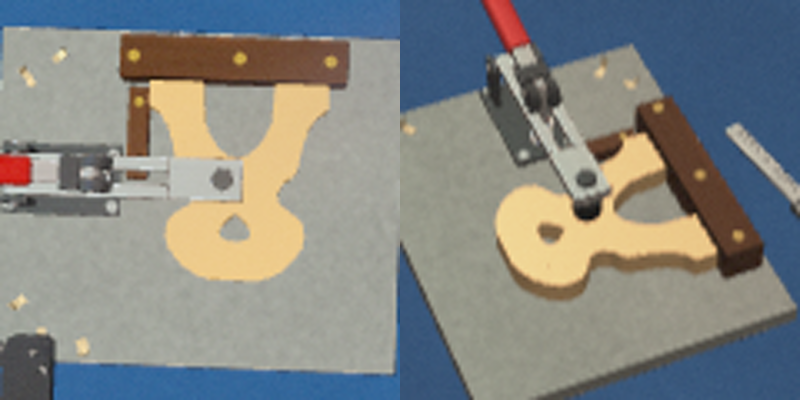

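The feet are at the fence, the left foot is on the rail, and the lever is down: side pixel ≈(271,162), matching the closed prediction of (271,161). I hand the job in.

```bash
python3 -c "
from station import ctrl
print(ctrl.hand_in())"
```

```text
the job is handed in; nothing more can be done
None
```

The bridge is home against the fence and side rail, the cam lever is snapped closed over it, the planes and caliper were left alone, and the job is handed in; no verdict came back, and the clamping force was judged only from the images.

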